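Charge the casting centrifuge and wind its arm

TASK

Take the little steel ladle by its handle, tip all four brass nuggets out of it into the square crucible on the arm of the casting centrifuge, and stand the empty ladle upright on the bench again, clear of the centrifuge. Then wind the arm: move its upright post counter-clockwise (seen from above) against the spring until the arm meets its stop, keeping the nuggets in the crucible, and finish while still holding it wound against the stop; do not let go. Leave the aluminium mould, the brass mould block and the eraser lying where they are.

Things in the scene. Friction and masses are not known exactly. Their poses are not given: they have to be found in the camera images.
- swing_arm (a joint): angle of the centrifuge's swing arm about its upright axis, rad: 0 at rest against one stop, grows counter-clockwise seen from above, 1.0 fully wound against the other stop. A spring always drives it back to 0; at the post this takes 3.5 N at rest and 8 N at the stop, and the hinge is damped.
- hub (a point): point on the arm's upright axis, 62 mm above the bench, at the underside of the flat steel swing bar (24 mm wide, 12 mm thick, 262 mm long). Below it is the fixed grey round base, 170 mm across, with a drum 86 mm across and 54 mm high and two steel stop pins 65 mm from the axis, 72 mm high. The base is bolted down; its place and turn vary.
- winding_post (a point): the upright round steel post at one end of the arm, 14 mm thick, 115 mm from the axis; the point is on its centre line, 112 mm above the bench; the post is free and plain from 83 to 130 mm above the bench (top at 132 mm). It moves with the arm. A brass counterweight 40 mm across, its top at 96 mm, stands on the arm 60 mm nearer to the axis.
- crucible (a point): centre of the inner floor of the open square terracotta crucible at the other end of the arm, 105 mm from the axis, opposite the post; 79 mm above the bench. Inside 86 x 86 mm, walls 5 mm thick, rim 110 mm above the bench, 31 mm above this floor. x axis along the arm's motion, y axis outwards along the arm, z up.
- ladle_handle (a point): grip point on the straight level handle of the small steel ladle, 55 mm above its foot: a round bar 11 mm thick, free from 26 mm before to 55 mm beyond this point towards its end. The ladle's own axes: z up out of its mouth, the handle runs from the bowl along -x. The bowl's axis lies 85 mm from this point along +x. The ladle weighs about 0.16 kg.
- ladle_mouth (a point): centre of the ladle's round mouth, in the plane of the rim, 44 mm above its foot, same axes as ladle_handle. The bowl is 96 mm across outside at the rim, 56 mm at the flat foot, wall 3 mm, floor 4 mm thick.
- piece0 (a point): centre of a brass nugget, a short barrel 15 mm across and 13 mm high, about 18 g; the four nuggets start in the ladle
- piece1 (a point): centre of the second brass nugget, alike
- piece2 (a point): centre of the third brass nugget, alike
- piece3 (a point): centre of the fourth brass nugget, alike
- aluminium_mould_c (a point): bystander: centre of a square aluminium mould half, 65 x 65 mm, 13 mm thick with pins to 24 mm, loose on the bench beyond the ladle, right of the dark round vise
- brass_block_c (a point): bystander: centre of a brass-coloured mould block, 54 x 58 x 32 mm, loose on the bench to the right of the ladle
- eraser_c (a point): bystander: centre of a white eraser, 30 x 36 x 12 mm, loose on the bench

How it is judged:
On the way, in this order (a step that is already met when the one before it is completed fails the run):
1. all four nuggets lie in the crucible (x of piece0 in the frame of crucible between -0.044 and 0.044 m and y of piece0 in the frame of crucible between -0.044 and 0.044 m and z of piece0 in the frame of crucible between 0 and 0.031 m and x of piece1 in the frame of crucible between -0.044 and 0.044 m and y of piece1 in the frame of crucible between -0.044 and 0.044 m and z of piece1 in the frame of crucible between 0 and 0.031 m and x of piece2 in the frame of crucible between -0.044 and 0.044 m and y of piece2 in the frame of crucible between -0.044 and 0.044 m and z of piece2 in the frame of crucible between 0 and 0.031 m and x of piece3 in the frame of crucible between -0.044 and 0.044 m and y of piece3 in the frame of crucible between -0.044 and 0.044 m and z of piece3 in the frame of crucible between 0 and 0.031 m), for 0.2 s.
2. the ladle stands upright on the bench, let go, the nuggets still in the crucible (all of step 1 and angle between ladle_mouth's own z axis and vertical below 0.1 rad and height (world z) of ladle_mouth between 0.038 and 0.05 m and contact force between the fingers and ladle below 0.1 N and contact force between ladle and caster below 0.1 N and horizontal distance between ladle_mouth and hub above 0.12 m), for 0.2 s.
At the end, for the whole second after the job is handed in: Arm within 0.06 rad of its wound stop, at rest, the fingers still bearing on it with over 2 N; four nuggets inside the crucible below its rim; ladle upright (within 0.1 rad) on the bench, let go, clear of the centrifuge (mouth centre over 120 mm from the hub) (all of step 2 and value of joint swing_arm above 0.94 rad and velocity of joint swing_arm between -0.1 and 0.1 rad/s and contact force between the fingers and swing_arm above 2 N); the arm keeps its last pose, push and grip.
It fails at once if the aluminium mould is disturbed (moved over 25 mm) (distance of aluminium_mould_c from where it was at the start of the episode above 0.025 m).
It fails at once if the brass mould block is disturbed (moved over 25 mm) (distance of brass_block_c from where it was at the start of the episode above 0.025 m).
It fails at once if the eraser is disturbed (moved over 25 mm) (distance of eraser_c from where it was at the start of the episode above 0.025 m).
It also fails if it takes over 72 s, if anything falls off the work surface, if the arm or the gripper's body presses on something with over 40 N, if the wrist force passes 120 N, or if a joint passes its speed limit or range.

ROBOT

A 6-joint arm with a two-finger parallel gripper is mounted at the origin on a cart in front of the work surface, level with it; the furniture and walls round the work are solid. World frame = base frame: x ahead of the robot, y to its left, z up, the work surface at z = 0. Lengths are in m, angles in rad, forces in N, time in s.
With the tool pointing down it reaches from about 0.35 to 0.775 m from the base axis. Payload 5.5 kg.
Tool frame: the origin (TCP) lies between the finger pads; the fingertips stand 8 mm ahead of it and the grasp point (between the pads) lies 11 mm behind it; z points along the fingers, y is the line along which they close (so a half turn about z gives the same grasp; the last joint's range is limited). The gripper opens to 85 mm and grips with 20 to 120 N. Pads are 22 mm wide; open, the fingers measure 114 mm over their backs; the gripper's body (76 mm by 85 mm) begins 54 mm behind the grasp point. The pads swing forward as they close: fully open they stand 13 mm farther back than shut.
Start: joints at [1.203, 0.313, 0.046, 1.304, 0, 1.431], TCP at [0.13, 0.56, 0.217] pointing down, gripper open.
Joint ranges: [-2.76, 2.76], [-0.86, 1.69], [-1.03, 1.26], [-2.2, 2.34], [-1.47, 1.5], [-3.14, 3.14]. Speed limits (rad/s): [2.57, 2.57, 3.14, 3.14, 3.14, 3.14].

INTERFACE

Orientations are given as a unit quaternion [w, x, y, z].
In Python, from workcell import status, vision, job gives the robot as it stands. The module is installed in compiled form; this text tells all that it offers.
- The arm moves only by the tool apply_moves, never from a script. Its argument "moves" is one flat list of numbers, 6 for each row, row after row: the shift along the world's x, y, z in units of 25 mm (1.0 is 25 mm), then the turn, a rotation vector about the world's x, y, z in rad. In form: [x, y, z, rx, ry, rz, x, y, z, rx, ry, rz, ...]. A call has 1 to 20 rows; each row is the pose to reach, as a shift and turn from the pose commanded when the call began; what a row does not reach only later rows make up. A row lasts 1/12 s, in which the tool goes at most 41.7 mm and 7.16 degrees, less where a joint would pass 70% of its speed; a pose out of reach is approached as far as the arm can. A call with a gripper value outside its range is refused whole. "claw" is the opening in per cent of the stroke, from 0 (shut) to 100 (fully open), set as the call begins (left out, the last holds). The fingers move at their own pace and stop on an object; "newtons" is the grip in N (left out, the last holds). Time passes only in rows, so rows that repeat a pose let the fingers close. It gives the time, the measured TCP pose, the force, the opening and the grip force at its end, in the units of the state.
- status.get_state(): the state, without advancing time (a new reading comes with each control period).
- vision.read_camera(name): name is "scene" or "top"; returns a dict with "image" (420x560x3 uint8, blue, green, red), "camera_matrix" (3x3 intrinsics, pixels), "camera_from_world" (4x4, takes a point from world to camera coordinates). Camera axes: x right, y down, z forward; pixel columns grow to the right and rows downward; lengths in m; the calibration is good to about 2 mm. A picture is of the moment at which its call begins. There is no depth.
- job.hand_in(): hands the job in; it is judged then, once.
The state is a dict: "clock": time; "joint_pos": joint angles; "qvel": joint speeds; "tau": joint torques, N m; "tcp_pos": TCP position; "orientation": TCP orientation; "wrist_force": force on the tool from outside, world axes, zero at the start; "ft_torque": the same for the moment, N m; "finger_gap": finger opening in m; "grip_force": force on a finger pad.
Only numpy, scipy, OpenCV 4.12 (cv2) and the standard library are available. Lean on these libraries where they do the work, as an engineer would, in place of code of your own. Each camera call takes 0.05 s, during which the arm holds its last target. There are 200 camera calls.

## Working session

There is one attempt and no reset: what is moved stays moved. The work goes in short steps, Python scripts to look and compute and a tool call to move; the robot and the scene stay as the last step left them, time stands still between calls to the robot, and variables do not carry over. Pictures are saved under pics/ and viewed, at most 10 in all, crops included, and the job is handed in when it is done.

Besides the shell and the picture viewer there is one more tool, called after "Call:" as name(argument=value, ...), one argument or row to a line, values as JSON. apply_moves: Moves the arm, as the interface text tells. Its arguments: {"type":"object","properties":{"moves":{"type":"array","items":{"type":"number"}},"claw":{"type":"number"},"newtons":{"type":"number"}},"required":["moves"]}

```bash
mkdir -p pics
cat > h.py <<'E'
from workcell import status, vision, job
import numpy as np, cv2
def snap(n,f=None):
    d=vision.read_camera(n); 
    if f: cv2.imwrite('pics/'+f,d['image'])
    return d
def ray(d,u,v):
    K=d['camera_matrix'];T=d['camera_from_world'];R=T[:3,:3];t=T[:3,3]
    return -R.T@t, R.T@np.linalg.inv(K)@np.array([u,v,1.])
def atz(d,u,v,z):
    c,r=ray(d,u,v); return c+r*(z-c[2])/r[2]
def tri(d1,p1,d2,p2):
    P=[np.array(d['camera_matrix'])@d['camera_from_world'][:3] for d in(d1,d2)]
    X=cv2.triangulatePoints(P[0],P[1],np.array(p1,float),np.array(p2,float))[:,0]; return X[:3]/X[3]
def proj(d,X):
    p=d['camera_matrix']@(d['camera_from_world'][:3]@np.append(X,1)); return p[:2]/p[2]
E
python3 - <<'E'
from h import *
import pickle
a=snap('scene');b=snap('top')
pickle.dump((a,b),open('c0.pkl','wb'))
for n,d in(('scene',a),('top',b)):
    cv2.imwrite(f'pics/{n}0.png',cv2.resize(d['image'],(800,600),interpolation=cv2.INTER_CUBIC))
    print(n,ray(d,280,210),d['camera_matrix'][0,0])
print(status.get_state())
E
```

```text
scene (array([-0.0637264 , -0.79711837,  0.7175241 ]), array([ 0.52676319,  0.68195544, -0.50740287])) 443.2859581731843
top (array([ 3.96161398e-01, -7.03705609e-04,  1.28016677e+00]), array([ 1.48740040e-01, -3.98633001e-04, -9.88891215e-01])) 403.33884121731353
{'clock': 0.1, 'joint_pos': array([1.20339924e+00, 3.13937089e-01, 4.50725605e-02, 1.30361182e+00,
       1.26731440e-05, 1.43122801e+00]), 'qvel': array([-0.00124065, -0.00101984,  0.00326544,  0.00067788,  0.00102148,
        0.00127901]), 'tau': array([ 2.32833991e-03, -4.81728387e+01,  2.99242562e+01,  1.28176771e-02,
       -1.07698261e-04, -1.39938894e-05]), 'tcp_pos': array([0.12967978, 0.55967895, 0.21588318]), 'orientation': array([-2.16789261e-04,  1.13668141e-01,  9.93518419e-01, -8.11578686e-04]), 'wrist_force': array([ 0.00624226,  0.30651803, -0.4603122 ]), 'ft_torque': array([-0.05754827, -0.03155382, -0.02940805]), 'grip_force': 0.0, 'finger_gap': 0.08555611821255288}
```

View pics/scene0.png

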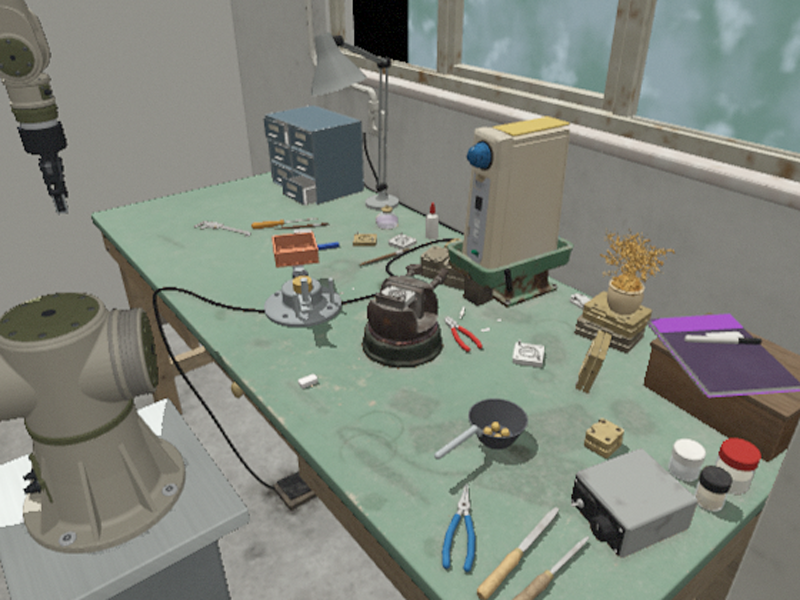

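View pics/top0.png

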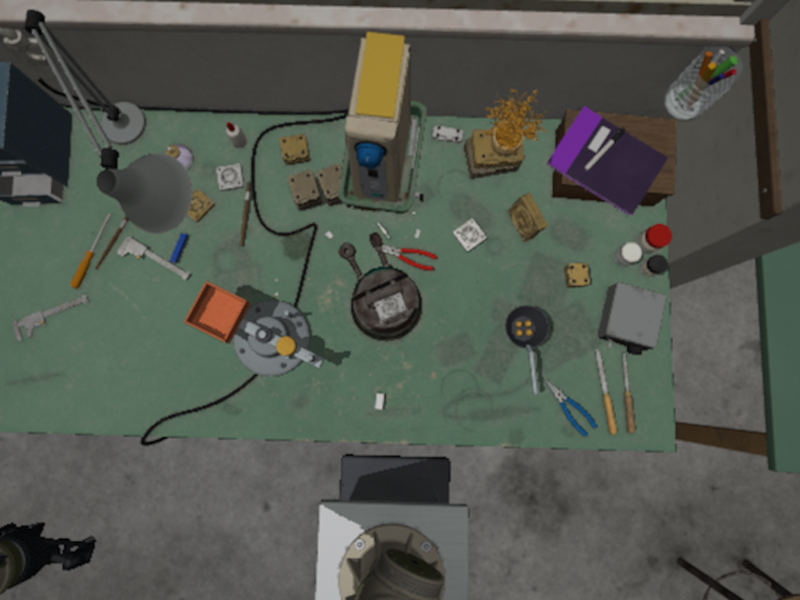

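The scene view shows the ladle bowl at about (497,425) with its handle running to (438,455), and the crucible at (296,248). In the top view the bowl is at (528,327), the handle end at (535,390), the crucible at (217,312) and the hub at (265,335). I'll enlarge these next.

Run:
```python
import pickle,cv2,numpy as np
a,b=pickle.load(open('c0.pkl','rb'))
def crop(d,u,v,w,h): return cv2.resize(d['image'][v:v+h,u:u+w],(400,300),interpolation=cv2.INTER_CUBIC)
im=np.vstack([np.hstack([crop(b,120,190,120,90),crop(b,330,200,100,75)]),np.hstack([crop(a,170,150,100,75),crop(a,290,265,100,75)])])
for i in range(0,800,50): cv2.line(im,(i,0),(i,600),(255,255,255) if i==400 else (90,90,90),1)
for i in range(0,600,50): cv2.line(im,(0,i),(800,i),(255,255,255) if i==300 else (90,90,90),1)
cv2.imwrite('pics/crop0.png',im)
```

```text
(no output)
```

View pics/crop0.png

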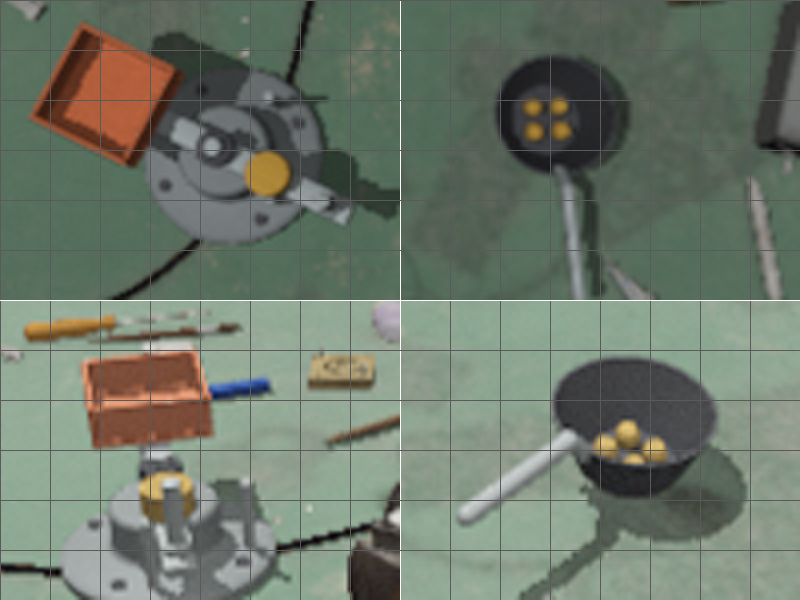

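Run:
```python
import pickle
from h import *
a,b=pickle.load(open('c0.pkl','rb'))
for n,t,s in [('rim',(370.75,228.5),(348.75,292.75)),('hstart',(370,243),(333,299.25)),('hend',(375,273),(305.75,319)),('cruc',(152.1,218.5),(206.5,169.75))]:
    X=tri(b,t,a,s); print(n,X.round(4), (proj(b,X)-t).round(1),(proj(a,X)-s).round(1))
print('rim z', atz(b,370.75,228.5,.044), atz(a,348.75,292.75,.044))
print('hs',atz(b,370,243,.055),atz(b,375,273,.055),atz(a,333,299.25,.055),atz(a,305.75,319,.055))
print('cr', atz(b,152.1,218.5,.11),atz(a,206.5,169.75,.11))
C=[atz(b,120+x/3.3333,190+y/3.3333,.11) for x,y in [(82,24),(183,72),(132,166),(32,117)]];print(np.round(C,4))
print('base',atz(b,190.5,236.8,.01),'cap',atz(b,183.3,234.1,.085)); print('post',atz(a,213,195.5,.132))
print('pincers/eraser',atz(b,380/1.4286,400/1.4286,0.01),'pl',atz(b,548/1.4286,382/1.4286,0.01),'blk',atz(b,578/1.4286,274/1.4286,.03))
```

```text
rim [ 0.5318 -0.2815  0.0439] [-0.2  0.3] [ 0.4 -0.1]
hstart [ 0.4864 -0.2779  0.0472] [-0.3  0.4] [ 0.6 -0.1]
hend [ 0.3958 -0.2911  0.0524] [-0.4  0.6] [ 0.8 -0.1]
cruc [0.5388 0.3717 0.1073] [ 0.5 -0.8] [-0.7  0. ]
rim z [ 0.53264317 -0.28207892  0.044     ] [ 0.53093555 -0.28118837  0.044     ]
hs [ 0.4871363  -0.27710118  0.055     ] [ 0.39752834 -0.29172635  0.055     ] [ 0.47874287 -0.28339966  0.055     ] [ 0.39240286 -0.29224701  0.055     ]
cr [0.53617137 0.37202771 0.11      ] [0.53796477 0.36533375 0.11      ]
[[0.5987 0.3989 0.11  ]
 [0.5585 0.3067 0.11  ]
 [0.4746 0.3456 0.11  ]
 [0.5149 0.4362 0.11  ]]
base [0.49357807 0.27848768 0.01      ] cap [0.4952248 0.2838675 0.085    ]
post [0.4472934  0.16660535 0.132     ]
pincers/eraser [0.36626555 0.03601861 0.01      ] pl [ 0.41564773 -0.3293067   0.01      ] blk [ 0.65368148 -0.39252501  0.03      ]
```

Call:
apply_moves(
  moves=[9.2,-7.6,1.4,0,0,-1.0,9.2,-7.6,1.4,0,0,-1.0,9.2,-7.6,1.4,0,0,-1.0,9.2,-7.6,1.4,0,0,-1.0,9.2,-7.6,1.4,0,0,-1.0,9.2,-7.6,1.4,0,0,-1.0,9.2,-7.6,1.4,0,0,-1.0,9.2,-7.6,1.4,0,0,-1.0,12.8,-19.2,1.4,0,0,-1.9,12.8,-19.2,1.4,0,0,-1.9,12.8,-19.2,1.4,0,0,-1.9,12.8,-19.2,1.4,0,0,-1.9,12.8,-19.2,1.4,0,0,-1.9,12.8,-19.2,1.4,0,0,-1.9,12.8,-19.2,1.4,0,0,-1.9,12.8,-19.2,1.4,0,0,-1.9],
  claw=100,
)

```text
clock: 1.43
tcp_pos: [0.451, 0.0756, 0.2514]
orientation: [0.001, 0.877, 0.481, -0.0]
wrist_force: [0.3, 0.1, 0.4]
finger_gap: 0.0852
grip_force: 0.0
```

Run:
```python
import pickle
from h import *
a,b=pickle.load(open('c0.pkl','rb'))
print('lamp',tri(b,(112,133),a,(236.6,52)))
s=status.get_state(); print(s['tcp_pos'],s['joint_pos'].round(3),s['orientation'].round(4))
```

```text
lamp [0.67393789 0.36180335 0.4554138 ]
[0.4510193  0.07560135 0.25137736] [-9.00e-03  7.60e-02 -1.65e-01  1.33e+00 -2.00e-03  2.13e+00] [ 9.000e-04  8.768e-01  4.809e-01 -3.000e-04]
```

Call:
apply_moves(
  moves=[-0.1,-8,0,0,0,-0.6,-0.1,-8,0,0,0,-0.6,-0.1,-8,0,0,0,-0.6,-0.1,-8,0,0,0,-0.6,-0.1,-8,0,0,0,-0.6,-0.2,-14.5,-5,0,0,-0.93,-0.2,-14.5,-5,0,0,-0.93,-0.2,-14.5,-5,0,0,-0.93,-0.2,-14.5,-5,0,0,-0.93,-0.2,-14.5,-5,0,0,-0.93,-0.2,-14.5,-5,0,0,-0.93,-0.2,-14.5,-5,0,0,-0.93],
)

```text
clock: 2.43
tcp_pos: [0.4433, -0.2827, 0.1245]
orientation: [-0.002, 0.999, 0.04, -0.002]
wrist_force: [0.3, -0.5, -0.2]
finger_gap: 0.0853
grip_force: 0.0
```

Run:
```python
from h import *
a=snap('scene');b=snap('top')
def crop(d,u,v,w,h): return cv2.resize(d['image'][v:v+h,u:u+w],(400,300),interpolation=cv2.INTER_CUBIC)
im=np.hstack([crop(b,320,200,100,75),crop(a,290,255,100,75)])
cv2.imwrite('pics/crop1.png',im)
s=status.get_state(); print(s['tcp_pos'],s['joint_pos'].round(3),s['orientation'].round(4))
for X in([.447,-.288,.055],s['tcp_pos']): print(proj(a,X),proj(b,X))
```

```text
[ 0.44468236 -0.2817381   0.1268642 ] [-0.717  0.266 -0.244  1.062  0.     2.34 ] [-4.000e-04  9.991e-01  4.190e-02 -2.000e-04]
[323.75044985 306.60559961] [373.66664731 256.3992991 ]
[322.45674501 279.39952957] [377.39212212 256.27323443]
```

View pics/crop1.png

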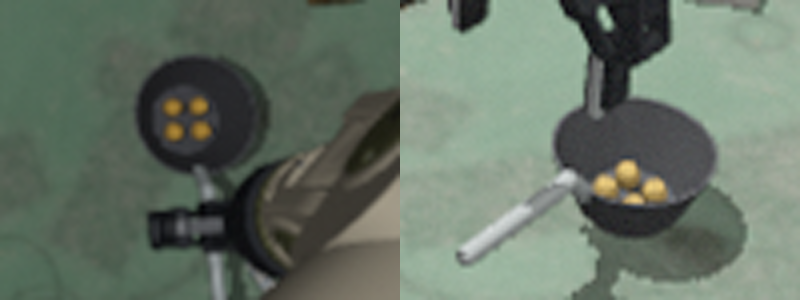

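The tool stands over the handle, near (213,225) in the top crop, and the fingers straddle it. Next I descend and grip.

Call:
apply_moves(
  moves=[0.1,-0.2,-1.2,0,0,0,0.1,-0.2,-2.4,0,0,0,0.1,-0.2,-3,0,0,0,0.1,-0.2,-3.3,0,0,0,0.1,-0.2,-3.3,0,0,0,0.1,-0.2,-3.3,0,0,0],
)

```text
clock: 3.03
tcp_pos: [0.4482, -0.2869, 0.0455]
orientation: [0.0, 0.999, 0.043, 0.001]
wrist_force: [0.0, 0.3, 0.0]
finger_gap: 0.0853
grip_force: 0.0
```

Call:
apply_moves(
  moves=[0,0,0,0,0,0,0,0,0,0,0,0,0,0,0,0,0,0,0,0,0,0,0,0,0,0,0,0,0,0,0,0,0,0,0,0,0,0,0,0,0,0,0,0,0,0,0,0,0,0,0,0,0,0,0,0,0,0,0,0],
  claw=0,
  newtons=100,
)

```text
clock: 3.87
tcp_pos: [0.4474, -0.2874, 0.0443]
orientation: [0.0, 0.999, 0.042, -0.0]
wrist_force: [-1.1, 0.7, 1.3]
finger_gap: 0.0002
grip_force: 0.8
```

Run:
```python
from h import *
a=snap('scene');b=snap('top')
def crop(d,u,v,w,h): return cv2.resize(d['image'][v:v+h,u:u+w],(400,300),interpolation=cv2.INTER_CUBIC)
im=np.hstack([crop(b,320,200,100,75),crop(a,290,255,100,75)])
cv2.imwrite('pics/crop2.png',im)
```

```text
(no output)
```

View pics/crop2.png

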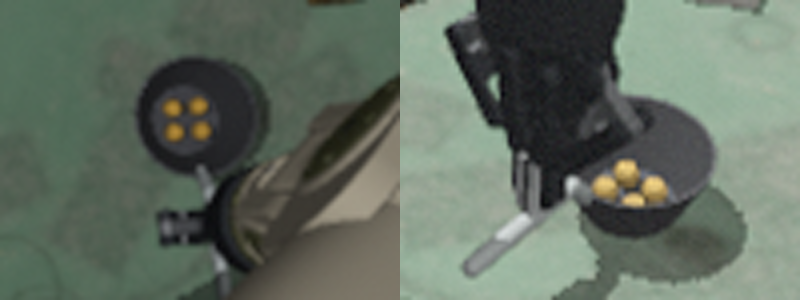

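The gap reads zero, so the fingers closed without taking the handle. I'll zoom in to see why.

Run:
```python
from h import *
import pickle
a=snap('scene');b=snap('top'); a0,b0=pickle.load(open('c0.pkl','rb'))
def crop(d,u,v,w,h): return cv2.resize(d['image'][v:v+h,u:u+w],(400,300),interpolation=cv2.INTER_CUBIC)
im=np.vstack([np.hstack([crop(a0,295,275,64,48),crop(a,295,275,64,48)]),np.hstack([crop(b0,345,230,64,48),crop(b,345,230,64,48)])])
s=status.get_state();print(s['tcp_pos'],s['finger_gap'])
for X in(s['tcp_pos'],s['tcp_pos']-[0,0,.008]): 
    p=proj(a,X);print(p);cv2.circle(im,(int(400+(p[0]-295)*6.25),int((p[1]-275)*6.25)),4,(0,0,255),1)
cv2.imwrite('pics/crop3.png',im)
```

```text
[ 0.44732797 -0.28734763  0.04427026] 9.777813147123075e-05
[323.42991304 310.10230142]
[323.26263936 312.85449443]
```

View pics/crop3.png

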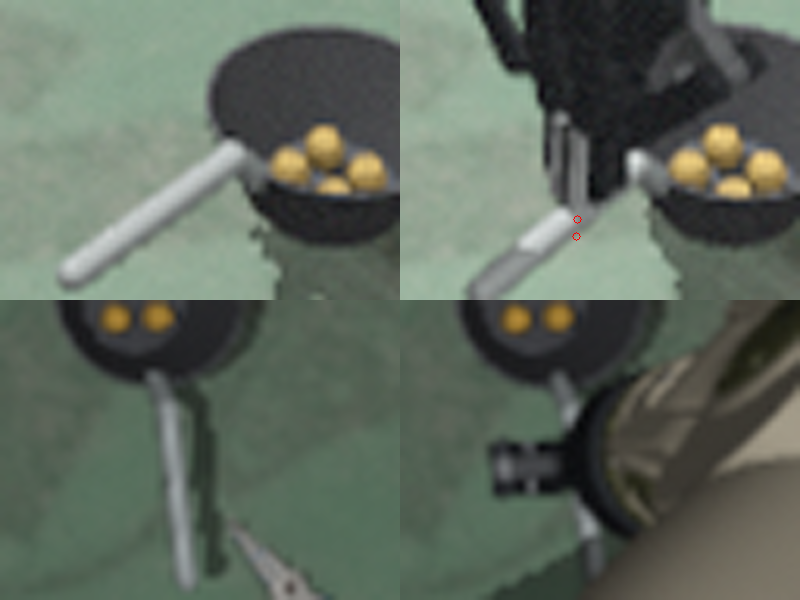

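The handle end has swung a little towards -y, and the shut fingers sit behind it on the +y side, near (575,180). I'll lift a little with the fingers shut and check the force.

Call:
apply_moves(
  moves=[0,0,0.2,0,0,0,0,0,0.4,0,0,0,0,0,0.6,0,0,0,0,0,0.6,0,0,0],
)

```text
clock: 4.4
tcp_pos: [0.4482, -0.2879, 0.0606]
orientation: [0.001, 0.999, 0.042, 0.001]
wrist_force: [-0.4, -0.5, 0.0]
finger_gap: -0.0003
grip_force: 0.0
```

Call:
apply_moves(
  moves=[0,0,1,0,0,0,0,0,2.4,0,0,0,0,0,2.4,0,0,0,0,0,2.4,0,0,0],
)

```text
clock: 4.73
tcp_pos: [0.449, -0.2887, 0.1216]
orientation: [0.002, 0.999, 0.042, 0.002]
wrist_force: [0.0, 0.5, -0.2]
finger_gap: 0.0001
grip_force: 0.0
```

Run:
```python
from h import *
a=snap('scene');b=snap('top')
import pickle;pickle.dump((a,b),open('c1.pkl','wb'))
def crop(d,u,v,w,h): return cv2.resize(d['image'][v:v+h,u:u+w],(400,300),interpolation=cv2.INTER_CUBIC)
im=np.hstack([crop(a,290,265,80,60),crop(b,345,225,64,48)])
s=status.get_state();print(s['tcp_pos'],s['finger_gap'],proj(a,s['tcp_pos']))
cv2.imwrite('pics/crop4.png',im)
```

```text
[ 0.44723306 -0.28717359  0.11898757] 7.603090429441179e-05 [324.97260184 283.20090948]
```

View pics/crop4.png

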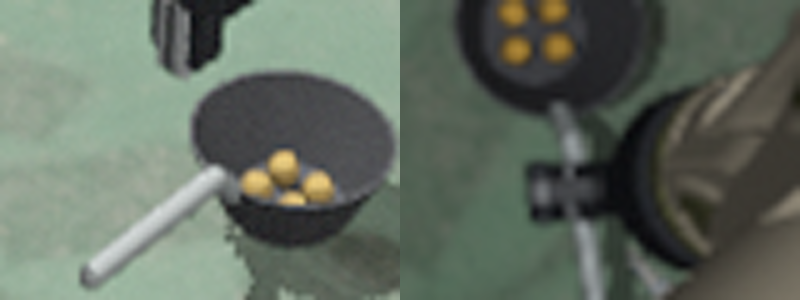

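The shut fingertips appear at crop (180,75), about 8 mm above where the TCP projects. The fingers therefore closed too high and slid over the handle, so I'll grasp lower.

Run:
```python
from h import *
import pickle
a,b=pickle.load(open('c1.pkl','rb'))
for t,s in [((376.8,273.5),(308,319.4)),((370.6,242.3),(333,300.6))]:
    print(tri(b,t,a,s),atz(b,*t,.055),atz(a,*s,.055))
c,r=ray(a,326,280); p=np.array([.4472,-.2872]); 
k=((p-c[:2])@r[:2])/(r[:2]@r[:2]); print('tip',c+k*r)
```

```text
[ 0.39559992 -0.2965841   0.05540332] [ 0.39620092 -0.29711834  0.055     ] [ 0.3953228  -0.29600231  0.055     ]
[ 0.48735762 -0.27930933  0.04407815] [ 0.4893136  -0.27893079  0.055     ] [ 0.47573477 -0.28654637  0.055     ]
tip [ 0.44840724 -0.28841538  0.12770132]
```

Call:
apply_moves(
  moves=[0,-0.15,0,0,0,0.025,0,-0.15,0,0,0,0.025,0,-0.15,0,0,0,0.025,0,-0.15,0,0,0,0.025,0,-0.15,0,0,0,0.025,0,-0.15,0,0,0,0.025,0,-0.15,0,0,0,0.025,0,-0.15,0,0,0,0.025,0,-0.15,-1.2,0,0,0.025,0,-0.15,-2.4,0,0,0.025,0,-0.15,-3,0,0,0.025,0,-0.15,-3.4,0,0,0.025,0,-0.15,-3.7,0,0,0.025,0,-0.15,-3.7,0,0,0.025,0,-0.15,-3.7,0,0,0.025],
  claw=100,
)

```text
clock: 6.08
tcp_pos: [0.4477, -0.2914, 0.0272]
orientation: [0.0, 0.999, 0.054, 0.0]
wrist_force: [-0.0, -0.9, 0.4]
finger_gap: 0.0856
grip_force: 0.0
```

Call:
apply_moves(
  moves=[0,0,0,0,0,0,0,0,0,0,0,0,0,0,0,0,0,0,0,0,0,0,0,0,0,0,0,0,0,0,0,0,0,0,0,0,0,0,0,0,0,0,0,0,0,0,0,0,0,0,0,0,0,0,0,0,0,0,0,0],
  claw=0,
)

```text
clock: 6.92
tcp_pos: [0.4474, -0.2909, 0.0268]
orientation: [-0.0, 0.999, 0.054, 0.0]
wrist_force: [-1.0, 1.3, 2.9]
finger_gap: 0.0071
grip_force: 97.3
```

The gap is 7 mm on an 11 mm bar, so the pinch is off-centre near the fingertips. I'll open partly, go lower and close again.

Call:
apply_moves(
  moves=[0,0,0,0,0,0,0,0,0,0,0,0,0,0,0,0,0,0,0,0,0,0,0,0,0,0,0,0,0,0,0,0,0,0,0,0,0,0,-0.25,0,0,0,0,0,-0.5,0,0,0,0,0,-0.5,0,0,0,0,0,-0.5,0,0,0],
  claw=40,
)

```text
clock: 7.75
tcp_pos: [0.4468, -0.2905, 0.0134]
orientation: [-0.001, 0.999, 0.054, -0.001]
wrist_force: [0.1, 0.8, 0.1]
finger_gap: 0.0345
grip_force: 0.0
```

Call:
apply_moves(
  moves=[0,0,0,0,0,0,0,0,0,0,0,0,0,0,0,0,0,0,0,0,0,0,0,0,0,0,0,0,0,0,0,0,0,0,0,0,0,0,0,0,0,0,0,0,0,0,0,0],
  claw=0,
)

```text
clock: 8.42
tcp_pos: [0.4475, -0.291, 0.0143]
orientation: [0.0, 0.999, 0.054, 0.0]
wrist_force: [0.1, 1.4, -0.1]
finger_gap: 0.0084
grip_force: 97.3
```

Call:
apply_moves(
  moves=[0,0,0.2,0,0,0,0,0,0.6,0,0,0,0,0,1.2,0,0,0,0,0,2,0,0,0,0,0,3,0,0,0,0,0,4,0,0,0,0,0,5,0,0,0,0,0,6,0,0,0,0,0,6.8,0,0,0,0,0,7.2,0,0,0,0,0,7.2,0,0,0,0,0,7.2,0,0,0],
)

```text
clock: 9.42
tcp_pos: [0.4473, -0.2911, 0.1942]
orientation: [0.0, 0.999, 0.054, 0.0]
wrist_force: [-0.2, -0.6, -2.5]
finger_gap: 0.0083
grip_force: 97.9
```

Run:
```python
from h import *
a=snap('scene');b=snap('top')
import pickle;pickle.dump((a,b),open('c2.pkl','wb'))
def crop(d,u,v,w,h): return cv2.resize(d['image'][v:v+h,u:u+w],(400,300),interpolation=cv2.INTER_CUBIC)
im=np.hstack([crop(a,270,180,120,90),crop(b,330,190,100,75)])
s=status.get_state();print(s['tcp_pos'],s['finger_gap'],s['wrist_force'],s['ft_torque'],s['joint_pos'],proj(a,s['tcp_pos']))
cv2.imwrite('pics/crop5.png',im)
```

```text
[ 0.44656948 -0.29043095  0.19271922] 0.008291665700610152 [ 0.16325696  0.46039851 -2.55453854] [0.03799042 0.14384744 0.02009792] [-7.27254797e-01  2.41883577e-01 -1.09108449e-01  1.22238481e+00
 -2.02039407e-04  2.30561605e+00] [327.59618489 255.30472412]
```

View pics/crop5.png

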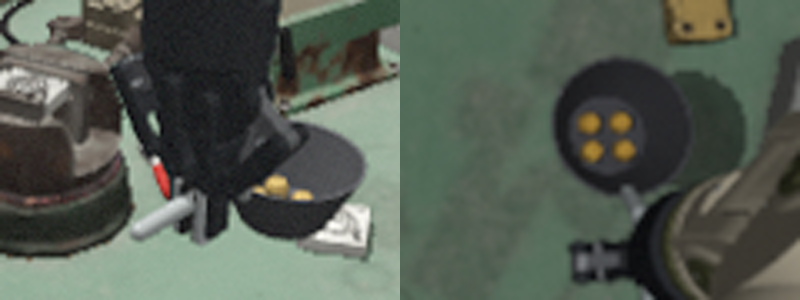

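The ladle is held level, with its handle between the fingers at about (190,215) and all four nuggets in the bowl. Next I carry it towards the crucible, turning the bowl to face the robot.

Call:
apply_moves(
  moves=[0,0.3,0.3,0,0,0.05,0,0.8,0.8,0,0,0.13,0,1.5,1.2,0,0,0.22,0,2.3,1.6,0,0,0.32,0.1,3.2,1.9,0,0,0.43,0.1,4.1,2.1,0,0,0.54,0.2,5,2.2,0,0,0.65,0.2,5.9,2.2,0,0,0.76,0.2,6.8,2.2,0,0,0.87,0.2,7.7,2.2,0,0,0.98,0.3,8.6,2.2,0,0,1.09,0.3,9.5,2.2,0,0,1.2,0.3,10.4,2.2,0,0,1.31,0.3,11.3,2.2,0,0,1.42,0.4,12.2,2.2,0,0,1.53,0.4,12.9,2.2,0,0,1.62,0.4,13.4,2.2,0,0,1.7,0.4,13.6,2.2,0,0,1.76,0.4,13.6,2.2,0,0,1.76],
)

```text
clock: 11.1
tcp_pos: [0.4564, 0.0501, 0.2476]
orientation: [-0.001, 0.593, 0.805, -0.001]
wrist_force: [0.2, 0.3, -1.3]
finger_gap: 0.0086
grip_force: 97.9
```

Call:
apply_moves(
  moves=[0,0.3,0,0,0,0.05,0.1,0.8,0,0,0,0.13,0.2,1.4,0,0,0,0.22,0.3,2.1,0,0,0,0.32,0.4,2.8,0,0,0,0.43,0.5,3.6,0,0,0,0.54,0.6,4.4,0,0,0,0.65,0.7,5.2,0,0,0,0.76,0.8,6,0,0,0,0.87,0.9,6.8,0,0,0,0.98,1,7.6,0,0,0,1.09,1.1,8.4,0,0,0,1.2,1.2,9.2,0,0,0,1.31,1.3,10,0,0,0,1.42,1.4,10.8,0,0,0,1.53,1.5,11.4,0,0,0,1.62,1.5,11.8,0,0,0,1.7,1.5,12,0,0,0,1.756,1.5,12,0,0,0,1.756],
)

```text
clock: 12.68
tcp_pos: [0.4948, 0.3494, 0.2475]
orientation: [-0.001, -0.239, 0.971, -0.0]
wrist_force: [0.1, 0.2, -1.7]
finger_gap: 0.0081
grip_force: 97.9
```

Run:
```python
from h import *
a=snap('scene');b=snap('top')
import pickle;pickle.dump((a,b),open('c3.pkl','wb'))
s=status.get_state();print(s['tcp_pos'],s['finger_gap'],s['wrist_force'],s['joint_pos'].round(3),s['orientation'].round(4))
im=np.hstack([cv2.resize(d['image'][v:v+120,u:u+160],(400,300),interpolation=cv2.INTER_CUBIC) for d,u,v in((a,130,60),(b,110,170))])
cv2.imwrite('pics/crop6.png',im)
```

```text
[0.4948181  0.34837392 0.24803282] 0.008312345942225201 [ 0.32843958  0.64099861 -1.03438246] [ 4.810e-01  3.700e-01  2.030e-01  1.406e+00 -0.000e+00  1.000e-03] [-9.000e-04 -2.378e-01  9.713e-01 -3.000e-04]
```

View pics/crop6.png

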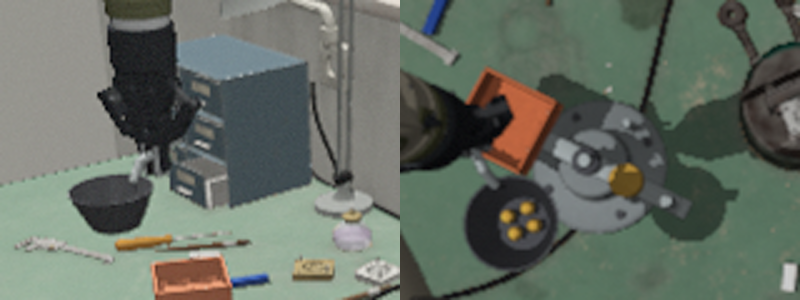

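The bowl now faces the robot with all four nuggets in it, near (520,220) in the right crop. The crucible is beside it at (515,125). Next I tilt the ladle to 60 degrees while moving out over the crucible.

Call:
apply_moves(
  moves=[0.2,0.1,0,0.02,-0.039,0,0.6,0.3,0,0.06,-0.116,0,1.1,0.6,0,0.101,-0.193,0,1.6,0.8,0,0.142,-0.27,0,2.0,1.1,0,0.182,-0.348,0,2.5,1.3,0,0.222,-0.425,0,2.9,1.5,0,0.263,-0.502,0,3.4,1.8,0,0.303,-0.58,0,3.8,2.0,0,0.344,-0.657,0,4.3,2.2,-0.1,0.384,-0.735,0,4.7,2.5,-0.1,0.425,-0.812,0,5.1,2.7,-0.2,0.465,-0.89,0,5.3,2.8,-0.2,0.485,-0.928,0,5.3,2.8,-0.2,0.485,-0.928,0,5.3,2.8,-0.2,0.485,-0.928,0],
)

```text
clock: 14.03
tcp_pos: [0.6263, 0.4173, 0.2411]
orientation: [0.483, -0.207, 0.843, 0.118]
wrist_force: [0.3, 0.0, -2.6]
finger_gap: 0.0082
grip_force: 98.0
```

Run:
```python
from h import *
from scipy.spatial.transform import Rotation as R
a=snap('scene');b=snap('top')
import pickle;pickle.dump((a,b),open('c4.pkl','wb'))
s=status.get_state();q=s['orientation'];z=R.from_quat(np.r_[q[1:],q[0]]).as_matrix()[:,2]
print(s['tcp_pos'],s['finger_gap'],s['wrist_force'],s['ft_torque'],s['joint_pos'].round(3),z.round(3))
# dark bowl pixels & brass pixels in top
H=cv2.cvtColor(b['image'],cv2.COLOR_BGR2HSV)
m=cv2.inRange(H,(14,120,110),(28,255,255)); n,l,st,c=cv2.connectedComponentsWithStats(m)
for i in range(1,n):
    if st[i,4]>4 and c[i,0]<300 and 150<c[i,1]<300: print(c[i].round(1),st[i])
p=np.array([.886,.4635,0]);T=s['tcp_pos'];t=np.pi/3
Hh=T-.041*z; L=Hh+p*(-.133*np.cos(t)+.011*np.sin(t))+np.array([0,0,-.133*np.sin(t)-.011*np.cos(t)])
print('lip',L,proj(b,L),proj(a,L))
```

```text
[0.627885   0.41852458 0.24491205] 0.008024371734512403 [ 0.02834459  0.56629574 -1.86249713] [-0.47048937  0.96329679  0.03917087] [ 0.482  0.095 -0.773 -0.343 -0.001 -0.   ] [ 0.767  0.4   -0.501]
[ 56.1 188.5] [ 50 176  14  25 114]
[197.  243.5] [194 237   8  12  56]
lip [0.54593959 0.37570089 0.14475747] [147.28880657 213.49337555] [206.10212843 158.07730311]
```

Call:
apply_moves(
  moves=[-0.33,-0.17,0.17,0.0405,-0.0773,0,-0.67,-0.35,0.34,0.081,-0.155,0,-0.86,-0.45,0.39,0.101,-0.193,0,-1.04,-0.54,0.44,0.121,-0.232,0,-1.22,-0.64,0.49,0.142,-0.271,0,-1.41,-0.74,0.54,0.162,-0.309,0,-1.61,-0.84,0.61,0.182,-0.348,0,-1.81,-0.95,0.68,0.202,-0.387,0,-2.01,-1.05,0.75,0.222,-0.425,0,-2.21,-1.16,0.83,0.243,-0.464,0,-2.42,-1.27,0.87,0.263,-0.502,0,-2.63,-1.38,0.9,0.283,-0.541,0,-2.84,-1.49,0.93,0.303,-0.58,0,-3.05,-1.6,0.96,0.324,-0.619,0,-3.26,-1.71,0.95,0.344,-0.657,0,-3.47,-1.82,0.94,0.364,-0.696,0,-3.68,-1.93,0.93,0.384,-0.735,0,-3.89,-2.04,0.92,0.405,-0.773,0,-3.89,-2.04,0.92,0.405,-0.773,0,-3.89,-2.04,0.92,0.405,-0.773,0],
)

```text
clock: 15.8
tcp_pos: [0.6143, 0.4368, 0.3145]
orientation: [0.789, -0.137, 0.567, 0.192]
wrist_force: [0.7, 0.0, -2.1]
finger_gap: 0.0083
grip_force: 98.2
```

```bash
cat > chk.py <<'E'
from h import *
from scipy.spatial.transform import Rotation as R
a=snap('scene');b=snap('top')
cv2.imwrite('pics/chk_a.png',a['image']);cv2.imwrite('pics/chk_b.png',b['image'])
s=status.get_state();q=s['orientation'];z=R.from_quat(np.r_[q[1:],q[0]]).as_matrix()[:,2]
print(s['tcp_pos'],s['finger_gap'],s['wrist_force'].round(2),s['joint_pos'].round(3),z.round(3))
for d,k in((a,'a'),(b,'b')):
    H=cv2.cvtColor(d['image'],cv2.COLOR_BGR2HSV)
    m=cv2.inRange(H,(14,110,90),(28,255,255)); n,l,st,c=cv2.connectedComponentsWithStats(m)
    for i in range(1,n):
        if st[i,4]>3 and 100<c[i,0]<300 and (100,130)[k=='b']<c[i,1]<300: print(k,c[i].round(1),st[i,2:])
E
python3 chk.py
```

```text
[0.61402499 0.43677113 0.31303755] 0.007991327908591219 [ 0.26 -1.34 -1.82] [ 0.536  0.849 -1.025 -2.198 -0.058 -0.018] [0.843 0.434 0.318]
a [189.5 156.2] [17  6 54]
a [194.9 173. ] [ 5  5 20]
a [207.7 198.6] [ 8 12 47]
a [216.2 197.9] [ 4 11 21]
b [139.4 136.7] [11  8 42]
b [137.5 143.5] [ 4  4 14]
b [138.1 148.7] [15 12 60]
b [170.  156.5] [1 4 4]
b [154.3 220.4] [ 6  4 18]
b [153.8 230.9] [10  6 35]
b [200.1 241.4] [ 13  13 131]
```

Run:
```python
from h import *
a=cv2.imread('pics/chk_a.png');b=cv2.imread('pics/chk_b.png')
f=lambda im,u,v,w,h: cv2.resize(im[v:v+h,u:u+w],(400,600),interpolation=cv2.INTER_CUBIC)
im=np.hstack([f(a,165,115,80,120),f(b,115,180,80,120)])
cv2.imwrite('pics/crop7.png',im)
```

```text
(no output)
```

View pics/crop7.png

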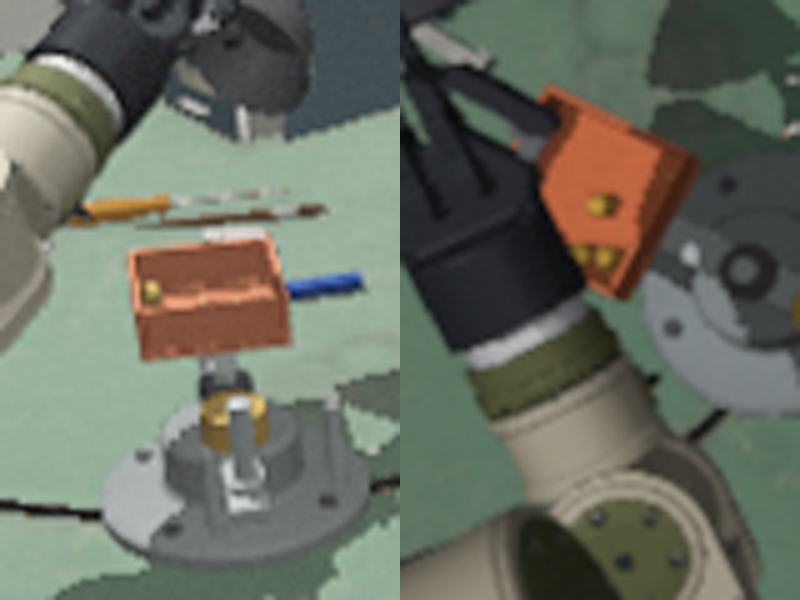

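The top crop shows three nuggets in the crucible at (602,205), (605,255) and (580,255), and the gripper may be hiding the fourth. The arm ran into the j3 and j4 limits. I'll hold still and weigh the ladle before going on.

Call:
apply_moves(
  moves=[0,0,0,0,0,0,0,0,0,0,0,0],
)

```text
clock: 16.07
tcp_pos: [0.6139, 0.4366, 0.3105]
orientation: [0.788, -0.137, 0.569, 0.191]
wrist_force: [-1.1, 1.6, -1.8]
finger_gap: 0.0082
grip_force: 98.2
```

```bash
cat > w.py <<'E'
from h import *
F=[]
for i in range(12):
    b=snap('top');s=status.get_state();F.append(np.r_[s['wrist_force'],s['ft_torque']])
print(np.mean(F,0).round(3),np.std(F,0).round(2),s['tcp_pos'],s['joint_pos'].round(3),s['orientation'].round(3))
E
python3 w.py
```

```text
[ 0.04   0.342 -1.032 -0.536  1.046 -0.004] [0.37 0.44 0.32 0.03 0.03 0.03] [0.61388082 0.43658331 0.30981594] [ 0.536  0.853 -1.027 -2.199 -0.058 -0.018] [ 0.787 -0.137  0.57   0.191]
```

Run:
```python
from h import *
from scipy.spatial.transform import Rotation as R
s=status.get_state();f=lambda q:R.from_quat(np.r_[q[1:],q[0]])
c=f(s['orientation']); t0=f(np.array([-.0009,-.2378,.9713,-.0003])); ax=np.array([.4635,-.886,0])
for th in(60,40,20,0):
    r=(R.from_rotvec(np.radians(th)*ax)*t0*c.inv()).as_rotvec(); print(th,r.round(3))
for P in([.6265,.418,.265],[.4948,.3484,.25]): print((np.array(P)-s['tcp_pos'])/.025)
```

```text
60 [-0.388  0.75   0.006]
40 [-0.549  1.06   0.006]
20 [-0.71   1.369  0.005]
0 [-0.871  1.679  0.004]
[ 0.50476718 -0.74333255 -1.79263756]
[-4.76323282 -3.52733255 -2.39263756]
```

Call:
apply_moves(
  moves=[0.06,-0.09,-0.2,-0.048,0.094,0,0.12,-0.18,-0.45,-0.097,0.188,0,0.18,-0.27,-0.67,-0.145,0.281,0,0.25,-0.37,-0.9,-0.194,0.375,0,0.31,-0.46,-1.12,-0.242,0.469,0,0.37,-0.55,-1.35,-0.291,0.562,0,0.44,-0.65,-1.57,-0.34,0.656,0,0.5,-0.74,-1.8,-0.388,0.75,0,0.02,-1.0,-1.85,-0.432,0.835,0,-0.46,-1.25,-1.9,-0.476,0.919,0,-0.93,-1.5,-1.95,-0.52,1.0,0,-1.41,-1.75,-2,-0.564,1.088,0,-1.89,-2.0,-2.05,-0.608,1.172,0,-2.37,-2.26,-2.1,-0.652,1.257,0,-2.85,-2.52,-2.15,-0.696,1.341,0,-3.32,-2.77,-2.2,-0.739,1.426,0,-3.8,-3.02,-2.25,-0.783,1.51,0,-4.28,-3.28,-2.3,-0.827,1.595,0,-4.76,-3.53,-2.4,-0.871,1.679,0,-4.76,-3.53,-2.4,-0.871,1.679,0],
)

```text
clock: 18.33
tcp_pos: [0.4936, 0.3478, 0.2517]
orientation: [-0.002, -0.237, 0.972, -0.002]
wrist_force: [1.3, 0.2, -1.6]
finger_gap: 0.0084
grip_force: 98.0
```

```bash
python3 chk.py
```

```text
[0.4975315  0.34910817 0.24454937] 0.008168260324144814 [ 0.84 -0.24 -3.48] [ 0.482  0.385  0.216  1.413 -0.003  0.004] [-0.008 -0.008 -1.   ]
a [186.2 156.6] [23  6 79]
a [195.  173.1] [ 5  5 19]
a [207.7 198.4] [ 8 12 49]
a [216.1 198.1] [ 4 11 20]
b [139.5 136.7] [11  8 42]
b [137.5 143.5] [ 4  4 14]
b [138.1 148.8] [14 12 60]
b [170.  156.5] [1 4 4]
b [154.1 220.4] [ 5  4 17]
b [152.9 230.7] [11  5 37]
b [199.6 241.4] [ 12  13 118]
```

Call:
apply_moves(
  moves=[-0.1,-0.4,0,0,0,-0.06,-0.2,-1,0,0,0,-0.15,-0.3,-1.8,0,0,0,-0.27,-0.4,-2.6,0,0,0,-0.39,-0.5,-3.5,0,0,0,-0.51,-0.6,-4.4,0,0,0,-0.63,-0.7,-5.3,0,0,0,-0.75,-0.8,-6.2,0,0,0,-0.87,-0.9,-7.1,0,0,0,-0.99,-1,-8,0,0,0,-1.11,-1.1,-8.9,0,0,0,-1.23,-1.2,-9.8,0,0,0,-1.35,-1.3,-10.6,0,0,0,-1.47,-1.4,-11.4,0,0,0,-1.59,-1.5,-12,0,0,0,-1.7,-1.5,-12,0,0,0,-1.756,-1.5,-12,0,0,0,-1.756],
)

```text
clock: 19.85
tcp_pos: [0.4568, 0.0475, 0.2502]
orientation: [0.0, 0.598, 0.802, 0.0]
wrist_force: [-0.1, 0.3, -1.0]
finger_gap: 0.0083
grip_force: 98.0
```

```bash
python3 chk.py
python3 - <<'E'
from h import *
import pickle
b=cv2.imread('pics/chk_b.png');a0,b0=pickle.load(open('c0.pkl','rb'))
for n,im in(('now',b),('orig',b0['image'])):
    c=im[196:242,128:176];H=cv2.cvtColor(c,cv2.COLOR_BGR2HSV)
    print(n)
    for r in H: print(''.join('#' if 14<=h<=30 and s>90 and v>90 else ('o' if 10<h<14 and s>90 else ('.' if (h<=10) and s>110 else ' ')) for h,s,v in r))
E
```

```text
[0.45688071 0.04838407 0.25023918] 0.008622831450291657 [-0.01  0.18 -1.81] [-0.07   0.08  -0.162  1.328  0.     1.206] [-0.  0. -1.]
a [183.8 157. ] [17  5 62]
a [194.9 173. ] [ 5  5 20]
a [215.6 197.5] [ 7 11 22]
a [207.4 199. ] [ 6 11 46]
b [139.4 136.8] [11  8 44]
b [137.4 143.4] [ 4  4 13]
b [138.  148.6] [15 12 54]
b [154.1 220.4] [ 5  4 17]
b [139.8 224.8] [ 5  4 16]
b [150.1 230.1] [ 5  4 16]
b [155.3 231.1] [ 4  5 16]
b [199.5 241.6] [ 12  14 136]
now
                                                
                o.o                             
               o....o                           
              #.......o                         
              o.........o                       
             #............o                     
             o..............o                   
            o.................o                 
            ....................o               
           o......................o             
           ...........................          
          ..............................        
         #................................     
[... 3064 characters left out ...]
.....................        
  o.....................................        
    o..................................         
      o...............................          
        o.............................          
          o...........................          
            o........................           
              o......................           
                o...................            
                  #o...............             
                    #..............             
                      #o..........              
                        #o.......o              
                          #o.....               
                            ## .o
```

All four nuggets are in the crucible. I'll put the ladle back in its original place.

Call:
apply_moves(
  moves=[0,-0.4,0,0,0,-0.06,0,-1,0,0,0,-0.15,0,-1.9,0,0,0,-0.27,0,-2.8,0,0,0,-0.39,-0.1,-3.8,0,0,0,-0.51,-0.1,-4.8,0,0,0,-0.63,-0.2,-5.8,0,0,0,-0.75,-0.2,-6.8,0,0,0,-0.87,-0.2,-7.8,-0.2,0,0,-0.99,-0.2,-8.8,-0.5,0,0,-1.11,-0.3,-9.8,-0.9,0,0,-1.23,-0.3,-10.8,-1.4,0,0,-1.35,-0.3,-11.8,-1.9,0,0,-1.47,-0.4,-12.8,-2.2,0,0,-1.59,-0.4,-13.6,-2.2,0,0,-1.7,-0.4,-13.6,-2.2,0,0,-1.76,-0.4,-13.6,-2.2,0,0,-1.76],
)

```text
clock: 21.37
tcp_pos: [0.4474, -0.2922, 0.1944]
orientation: [-0.001, 0.999, 0.051, 0.001]
wrist_force: [-0.2, 0.7, -1.7]
finger_gap: 0.008
grip_force: 98.0
```

Call:
apply_moves(
  moves=[0,0,-0.5,0,0,0,0,0,-1.3,0,0,0,0,0,-2.3,0,0,0,0,0,-3.3,0,0,0,0,0,-4.3,0,0,0,0,0,-5.2,0,0,0,0,0,-6,0,0,0,0,0,-6.5,0,0,0,0,0,-6.8,0,0,0,0,0,-7,0,0,0,0,0,-7,0,0,0,0,0,-7,0,0,0],
)

```text
clock: 22.37
tcp_pos: [0.4479, -0.2916, 0.0207]
orientation: [-0.001, 0.999, 0.053, 0.001]
wrist_force: [0.7, 0.5, -2.2]
finger_gap: 0.0082
grip_force: 98.0
```

Call:
apply_moves(
  moves=[0,0,-0.08,0,0,0,0,0,-0.14,0,0,0,0,0,-0.14,0,0,0,0,0,-0.14,0,0,0],
)

```text
clock: 22.7
tcp_pos: [0.4475, -0.2918, 0.0168]
orientation: [-0.001, 0.999, 0.052, 0.001]
wrist_force: [0.4, 0.1, -2.1]
finger_gap: 0.0085
grip_force: 98.0
```

Call:
apply_moves(
  moves=[0,0,-0.05,0,0,0,0,0,-0.08,0,0,0,0,0,-0.08,0,0,0,0,0,-0.08,0,0,0],
)

```text
clock: 23.03
tcp_pos: [0.4474, -0.2919, 0.0146]
orientation: [-0.002, 0.999, 0.052, 0.001]
wrist_force: [-0.5, 0.2, -0.5]
finger_gap: 0.0082
grip_force: 98.2
```

Call:
apply_moves(
  moves=[0,0,0,0,0,0,0,0,0,0,0,0,0,0,0,0,0,0,0,0,0,0,0,0,0,0,0,0,0,0,0,0,0,0,0,0,0,0,0,0,0,0,0,0,0,0,0,0,0,0,0.3,0,0,0,0,0,1,0,0,0,0,0,2,0,0,0,0,0,3.2,0,0,0,0,0,4.6,0,0,0,0,0,6,0,0,0,0,0,7.5,0,0,0,0,0,9,0,0,0,0,0,9,0,0,0],
  claw=60,
)

```text
clock: 24.45
tcp_pos: [0.45, -0.2939, 0.2482]
orientation: [0.003, 0.999, 0.052, 0.005]
wrist_force: [1.2, -0.3, -0.1]
finger_gap: 0.0512
grip_force: 0.0
```

```bash
python3 chk.py
python3 - <<'E'
from h import *
b=cv2.imread('pics/chk_b.png');a=cv2.imread('pics/chk_a.png')
import pickle;a0,b0=pickle.load(open('c0.pkl','rb'))
for im,u,v in((b,345,205),(b0['image'],345,205)):
    H=cv2.cvtColor(im[v:v+75,u:u+55],cv2.COLOR_BGR2HSV)
    print('\n'.join(''.join('D' if q<75 and s<90 else ('+' if s<40 else ' ') for h,s,q in r) for r in H[::2]));print('--')
for im in(a,a0['image']):
    H=cv2.cvtColor(im[262:325,295:375],cv2.COLOR_BGR2HSV)
    print('\n'.join(''.join('D' if q<85 and s<80 else ('+' if s<25 else ' ') for h,s,q in r) for r in H[::2]));print('--')
E
```

```text
[ 0.44830991 -0.29250281  0.24196894] 0.051476615346231734 [ 0.15  0.38 -1.23] [-0.73   0.226 -0.009  1.332  0.003  2.308] [ 0.005  0.    -1.   ]
a [186.2 156.6] [23  6 79]
a [194.9 173. ] [ 5  5 20]
a [216.2 198.2] [ 4 11 19]
a [207.4 199. ] [ 6 11 46]
b [139.3 136.6] [11  8 44]
b [137.2 143.5] [ 5  4 16]
b [138.3 148.8] [15 12 57]
b [154.1 220.4] [ 5  4 17]
b [139.8 224.8] [ 5  4 16]
b [152.7 230.6] [10  5 33]
b [199.9 241.6] [ 13  14 144]
                    +++++++++++++++++++++++++++++++++  
                      ++++++++++++++++  ++++++++++   + 
   +++               +++ +++++++++   +++    ++++++++   
 +++++++++ +  ++++   +++++++++++++++++++++++++++++++++ 
 +++++++++++++++++  ++++DDDD+++++++++++++++++++++      
 +++++++++++++++++DDDDDDDDDDDDDDDDDD++++++++++++   ++++
   +++++++++++++DDDDDDDDDDDDDDDDDDDDDDD+  ++++ ++++ +++
 +++++++++++++DDDDDDDDDDDDDDDDDDDDDDDDDDD++   +++++++++
  + ++++++++DDDDDDDDDDDDDDDDDDDDDDDDDDDDDDD++++++++++++
++   +  ++++DDDDDDDDDDDDDDDDDDDDDDDDDDDDDDD++++++++++++
    +++++++DDDDDDDDDDDDDDDDDDDDDDDDDDDDDDDDD+++++++++++
        +++DDDDDDDDDDDDDDDDDDDDDDDDDDD
[... 8097 characters left out ...]
       +++DDDDDDDDDDDDDDDDDDDDDDDDD              
                  ++++++++++               DDDDDDDDDDDDDDDDDDDDD                
               +++++++++++                   DDDDDDDDDDDDDDDDDDDDDDDDDDD        
       +    +++++++++++                         DDDDDDDDDDDDDDDDDDDDDDDDDDD     
          +++++++++                                           DDDDDDDDDDDDDD    
         ++++++++                                          + +   DDDDDDDDD D    
          ++++                                                   +   DDDDDD     
                                                                      +D+D  +   
                                               +           +     +              
--
```

The ladle stands upright again and the nuggets are in place. I'll move over the winding post with the fingers set to straddle it along its direction of motion.

Call:
apply_moves(
  moves=[0,1,0,0,0,0.06,0,2.2,0,0,0,0.12,0,3.5,0,0,0,0.2,0,4.8,0,0,0,0.28,0,6.1,0,0,0,0.35,0,7.4,0,0,0,0.42,0,8.7,0,0,0,0.5,0,10,0,0,0,0.58,0,11.3,0,0,0,0.65,0,12.6,0,0,0,0.72,0,13.9,0,0,0,0.8,0,15.2,0,0,0,0.87,0,16.5,0,0,0,0.94,0,17.6,0,0,0,1.0,0,18.3,0,0,0,1.055,0,18.5,0,0,0,1.055,0,18.5,0,0,0,1.055,0,18.5,0,0,0,1.055],
)

```text
clock: 26.05
tcp_pos: [0.4467, 0.1704, 0.2384]
orientation: [-0.002, 0.837, 0.547, -0.001]
wrist_force: [-0.2, -0.1, -0.1]
finger_gap: 0.0509
grip_force: 0.0
```

Run:
```python
from h import *
import pickle
a0,b0=pickle.load(open('c0.pkl','rb'))
s=status.get_state();print(s['tcp_pos'],s['orientation'].round(3),s['joint_pos'].round(3))
# post in initial images, reproject
for z in(.083,.112,.132): print(proj(a0,[.448,.170,z]),proj(b0,[.448,.170,z]))
g=cv2.cvtColor(a0['image'],cv2.COLOR_BGR2GRAY)[188:216,203:224]; print(g)
```

```text
[0.44667381 0.17039965 0.23843988] [-0.002  0.837  0.547 -0.001] [ 0.194  0.122 -0.144  1.309  0.003  2.178]
[214.0111861  210.22367015] [220.89927515 251.20308715]
[213.18040186 201.26568833] [219.48947028 250.72467139]
[212.59582375 194.96243918] [218.47599852 250.38075085]
[[163 158 124 160 203 202 203 203 193 173 149 153 160 162 160 160 160 156
  155 156 158]
 [163 155 134 149 165 173 179 177 143  97 117 133 157 162 159 158 156 156
  156 156 158]
 [161 150 108  98  91  89  93 104 105  87  91 109 132 162 158 156 152 153
  154 155 154]
 [160 134  99 102  95 100  85  93  97  83  82  87 103 158 155 155 153 153
  154 152 154]
 [157 125  77  94 100  94  77  89  89 105  95  63  84 159 156 157 159 155
  155 154 154]
 [158 122  35  73 107 118 151 158 156 149 145 142 146 166 156 153 153 154
  155 154 155]
 [158 124  73 106 153 165 187 184 196 197 194 192 184 179 168 157 152 151
  155 156 153]
 [160 152 148 165 184 182 180 183 209 214 201 186 168 187 181 162 163 157
  147 131 128]
 [169 178 191 186 183 181 179 172 195 196 176 162 156 187 172 146 171 169
  149 115  85]
 [170 176 187 183 181 
[... 969 characters left out ...]
4  97 104 122 173 200 156  90 103 101 118 149 147  85  90  89
   84  83  81]
 [ 82  85  97  97 102 107 149 202 173  85  97 101 103 138 173  83  90  86
   89  84  82]
 [ 78  83  94 100 107  95 130 200 174 108 100 107 110 129 150  82  87  88
   85  85  81]
 [ 83  84  87  96 105  96 114 185 182 162 145 129 139 135 114  82  87  86
   85  85  92]
 [ 80  81  84  97 103 100 101 153 165 167 159 133 129 119 103  86  86  88
   92  93 103]
 [ 79  81  84  96 105 100 105 144 123  89  98 103  99 104 112 105  91  93
   99 104 107]
 [ 77  83  84  92 105 103  93 146 185 156 158 151 108 115 124 120  99 108
  109 107 108]
 [107  98  87  91 101 104  89 134 204 203 204 197 163 152 133 125 101 109
  108 102 103]]
```

Call:
apply_moves(
  moves=[0,0,-0.8,0,0,0,0,0,-2,0,0,0,0,0,-3.2,0,0,0,0,0,-4.4,0,0,0,0,0,-5.2,0,0,0,0,0,-5.8,0,0,0,0,0,-5.8,0,0,0,0,0,-5.8,0,0,0],
)

```text
clock: 26.72
tcp_pos: [0.4466, 0.1695, 0.0939]
orientation: [-0.002, 0.837, 0.547, -0.001]
wrist_force: [0.1, 0.9, 0.6]
finger_gap: 0.0513
grip_force: 0.0
```

Call:
apply_moves(
  moves=[0,0,0,0,0,0,0,0,0,0,0,0,0,0,0,0,0,0,0,0,0,0,0,0,0,0,0,0,0,0,0,0,0,0,0,0,0,0,0,0,0,0,0,0,0,0,0,0],
  claw=0,
  newtons=40,
)

```text
clock: 27.38
tcp_pos: [0.4473, 0.1712, 0.0958]
orientation: [-0.002, 0.837, 0.548, 0.0]
wrist_force: [-3.2, 0.1, 5.2]
finger_gap: 0.0122
grip_force: 39.0
```

Call:
apply_moves(
  moves=[0.1,-0.04,0,0,0,0.025,0.21,-0.08,0,0,0,0.05,0.32,-0.12,0,0,0,0.075,0.43,-0.16,0,0,0,0.1,0.54,-0.19,0,0,0,0.125,0.65,-0.22,0,0,0,0.15,0.77,-0.25,0,0,0,0.175,0.88,-0.28,0,0,0,0.2,0.99,-0.3,0,0,0,0.225,1.1,-0.32,0,0,0,0.25,1.22,-0.34,0,0,0,0.275,1.33,-0.36,0,0,0,0.3,1.45,-0.37,0,0,0,0.325,1.56,-0.38,0,0,0,0.35,1.68,-0.385,0,0,0,0.375,1.79,-0.39,0,0,0,0.4,1.91,-0.39,0,0,0,0.425,2.02,-0.39,0,0,0,0.45,2.14,-0.385,0,0,0,0.475,2.26,-0.38,0,0,0,0.5],
)

```text
clock: 29.05
tcp_pos: [0.5034, 0.1607, 0.0959]
orientation: [-0.001, 0.675, 0.738, -0.001]
wrist_force: [-4.8, -3.7, 7.2]
finger_gap: 0.0123
grip_force: 39.5
```

```bash
python3 chk.py
```

```text
[0.50407141 0.16077123 0.09587243] 0.012166788342577253 [-3.97 -1.9   6.03] [ 1.570e-01  2.960e-01 -2.840e-01  9.930e-01  1.000e-03  1.639e+00] [-0.003  0.    -1.   ]
a [186.2 156.6] [23  6 79]
a [191.5 178.7] [4 2 6]
a [219.3 196.8] [ 13  11 126]
b [139.4 136.7] [11  8 42]
b [137.9 147.7] [14 13 75]
b [150.6 235.8] [ 4  5 16]
b [154.3 245.5] [10  7 33]
b [139.8 246.6] [ 5  5 20]
```

Call:
apply_moves(
  moves=[0.11,0.01,0,0,0,0.025,0.23,0.03,0,0,0,0.05,0.34,0.05,0,0,0,0.075,0.45,0.07,0,0,0,0.1,0.57,0.095,0,0,0,0.125,0.68,0.12,0,0,0,0.15,0.79,0.15,0,0,0,0.175,0.9,0.18,0,0,0,0.2,1.01,0.215,0,0,0,0.225,1.12,0.25,0,0,0,0.25,1.23,0.29,0,0,0,0.275,1.34,0.33,0,0,0,0.3,1.45,0.375,0,0,0,0.325,1.55,0.42,0,0,0,0.35,1.66,0.47,0,0,0,0.375,1.76,0.52,0,0,0,0.4,1.86,0.58,0,0,0,0.425,1.96,0.64,0,0,0,0.45,2.06,0.7,0,0,0,0.475,2.15,0.76,0,0,0,0.5],
)

```text
clock: 30.82
tcp_pos: [0.5582, 0.1771, 0.096]
orientation: [0.001, 0.472, 0.881, -0.003]
wrist_force: [-1.9, -10.9, 5.6]
finger_gap: 0.0122
grip_force: 39.6
```

```bash
python3 w.py; python3 chk.py; python3 -c "
from h import *
d=snap('top')
# crucible centroid (terracotta)
H=cv2.cvtColor(d['image'],cv2.COLOR_BGR2HSV);m=cv2.inRange(H,(0,120,60),(13,255,255));n,l,st,c=cv2.connectedComponentsWithStats(m);i=1+np.argmax(st[1:,4]);print(c[i],st[i]);r=cv2.minAreaRect(np.argwhere(l==i)[:,::-1].astype(np.float32));print(r)
C=atz(d,*r[0],.105);print(C,np.arctan2(C[1]-.2757,C[0]-.4945)-1.159)"
```

```text
[ -1.15  -10.447   4.932  -2.015   0.22   -0.094] [0.67 0.48 0.34 0.02 0.03 0.03] [0.55835563 0.17726126 0.09596293] [ 0.174  0.398 -0.135  1.041 -0.006  1.159] [ 0.001  0.473  0.881 -0.003]
[0.55836019 0.17726437 0.09595739] 0.011862558392076982 [ -0.73 -10.92   5.37] [ 0.174  0.398 -0.135  1.041 -0.006  1.159] [-0.002 -0.006 -1.   ]
a [186.2 156.6] [23  6 79]
a [181.8 184.4] [ 5  4 12]
a [225.4 193.7] [ 12  11 117]
b [139.4 136.7] [11  8 44]
b [137.1 143.3] [ 5  4 14]
b [138.3 148.8] [15 12 59]
b [147.5 262. ] [2 3 6]
[141.5980198  250.14059406] [128 231  25  42 505]
((146.8000030517578, 251.60003662109375), (32.19937515258789, 27.72724151611328), 63.43495178222656)
[0.43965271 0.38176493 0.105     ] 0.8890384998680358
```

Call:
apply_moves(
  moves=[0.05,0.03,0,0,0,0.01,0.1,0.07,0,0,0,0.02,0.15,0.1,0,0,0,0.035,0.19,0.13,0,0,0,0.05,0.19,0.13,0,0,0,0.05],
)

```text
clock: 31.98
tcp_pos: [0.5635, 0.1804, 0.096]
orientation: [0.001, 0.45, 0.893, -0.003]
wrist_force: [0.3, -10.6, 3.8]
finger_gap: 0.0123
grip_force: 39.5
```

```bash
python3 w.py
```

```text
[ -0.476 -11.143   4.351  -2.096   0.095  -0.103] [0.42 0.38 0.55 0.03 0.03 0.04] [0.56336531 0.18031389 0.09594933] [ 0.178  0.408 -0.119  1.046 -0.006  1.113] [ 0.001  0.451  0.893 -0.003]
```

Call:
apply_moves(
  moves=[0.05,0.035,0,0,0,0.01,0.1,0.07,0,0,0,0.02,0.15,0.11,0,0,0,0.035,0.18,0.14,0,0,0,0.05,0.18,0.14,0,0,0,0.05],
)

```text
clock: 33.0
tcp_pos: [0.5643, 0.1813, 0.0959]
orientation: [-0.001, 0.428, 0.904, -0.007]
wrist_force: [-10.0, -18.9, 12.5]
finger_gap: 0.0123
grip_force: 41.2
```

```bash
python3 w.py
```

```text
[-9.5180e+00 -1.9015e+01  1.2590e+01 -3.6340e+00  1.9040e+00  4.0000e-03] [0.37 0.55 0.46 0.03 0.02 0.03] [0.56428958 0.18131405 0.09584381] [ 0.181  0.416 -0.107  1.057 -0.01   1.067] [-0.001  0.429  0.903 -0.007]
```

The arm is against the stop: it barely moved and the force rose to about 19 N along the path. I'll check the nuggets quickly, then hand in.

```bash
python3 chk.py
python3 - <<'E'
from h import *
b=cv2.imread('pics/chk_b.png')
H=cv2.cvtColor(b[222:280,118:172],cv2.COLOR_BGR2HSV)
for r in H: print(''.join('#' if 14<=h<=30 and s>90 and v>70 else ('.' if (h<14) and s>110 else ' ') for h,s,v in r))
E
```

```text
[0.56430661 0.18132351 0.09587643] 0.012015965674703328 [ -9.03 -18.22  12.46] [ 0.181  0.416 -0.107  1.057 -0.01   1.067] [-0.008 -0.012 -1.   ]
a [186.2 156.6] [23  6 79]
a [180.6 185.1] [ 4  3 11]
a [225.6 193.3] [ 12  11 114]
b [139.4 136.6] [11  8 40]
b [138.  147.7] [15 13 75]
                                                      
                                                      
                                                      
                                                      
                                                      
                                                      
                                                      
                                                      
                                                      
                                                      
                                                      
                                                      
                                                      
                             #.#                      
                            ...               
[... 1038 characters left out ...]
               
               #.............                         
                .............                         
                 ............                         
                  ..........                          
                  ..........                          
                  ..........                          
                   ...... ..                          
                    ....                              
                    ...                               
                     ..                               
                     ..                               
                      ..                              
                      #.
```

```bash
python3 -c "
from h import *
print(job.hand_in())"
```

```text
the job is handed in; nothing more can be done
None
```

I handed the job in with the ladle standing empty near its original place and the arm held at its stop with about 19 N; all four nuggets were seen in the crucible before winding, but at the end the robot hid all but one, and no verdict came back.

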